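Build up the pivot of a twin-monitor stand

TASK

Assemble the pivot of the twin-monitor stand: thread onto its upright post, in this order, the thick spacer down to the base plate, the thin washer on top of it, and then the two-armed hub, boss upwards, with its arms parallel to the long edge of the base plate. Last, set the dust cap over the hub's boss so that it sits fully down and level on the hub's shoulder. Leave everything else on the table where it is.

Things in the scene. Friction and masses are not known exactly. Their poses are not given: they have to be found in the camera images.
- stand: Heavy base of a twin-monitor stand, fixed: dark steel plate 125 mm (x) by 180 mm (y, the long edge), 10 mm thick, with a plain upright round post in its middle, 28 mm diameter, 66 mm tall above the plate, the last 7 mm tapering to 18 mm diameter. Origin: centre of the plate's underside, on the post's axis; z up.
- post_foot (a point): Point on the post's axis at the plate's top face (10 mm above the table), where the spacer must sit; axes as stand.
- spacer: Aluminium spacer, the thick ring: outside diameter 62 mm, bore 32 mm, 20 mm high. Origin: centre of its lower face; z along the bore. Lies flat on the sloping deck of the rack, in any of its three places. About 0.11 kg.
- spacer_mid (a point): Centre of the spacer (10 mm from either face, on the axis of its bore).
- washer: Aluminium thrust washer, the thin ring: outside diameter 62 mm, bore 32 mm, 8 mm high. Origin: centre of its lower face; z along the bore. On the rack's deck, in any of its three places. About 0.05 kg.
- washer_mid (a point): Centre of the washer (4 mm from either face, on the axis of its bore).
- cap: Aluminium dust cap: a round cover without a hole in its top, outside diameter 62 mm, 28 mm high, hollow from below (inside diameter 53 mm, inside depth 23 mm). Origin: centre of its open lower rim; z out of its closed top. Lies open side down on the rack's deck, in any of its three places. About 0.09 kg.
- hub: Two-armed aluminium hub on the table, right way up, 180 mm long: round body 62 mm dia. (z 0-18 mm) with boss 48 mm dia. on top (z 18-30), bored through 32 mm; arms along +x and -x, 26 mm wide (z 3-15), each with an end eye 34 mm dia. (z 1-17) 73 mm from the bore. Origin: bore centre at the lower face; z up through the boss. Body's sides at +y and -y are free to grip. 0.22 kg.
- rack: Fixed rack of dark sheet steel, 370 mm wide (y). Its flat deck falls at 30 deg from its high edge (x = -41 mm, 82 mm above the table, robot's side) to its low edge (x = 50 mm, 30 mm high); the normal leans 30 deg from vertical to +x. On the low edge a lip 8 mm high holds spacer, washer and cap flat on the deck at x = 23, y = -108, 0, 108 (+-4) mm, z along the normal. Origin: on the table; z up.
- phone: Loose bystander: phone lying flat, 160 (its x) by 75 by 9 mm, beside the rack. Origin: centre of its underside.
- phone_box: Loose bystander: carton 165 (its x) by 90 by 50 mm high, beside the rack. Origin: centre of its underside.
- bottle: Loose bystander: upright clear bottle, 66 mm in diameter, 150 mm tall, standing in front of the robot. Origin: centre of its underside.
- tape_roll: Loose bystander: roll of packing tape lying flat beyond the rack, 110 mm outside and 76 mm inside diameter, 48 mm high. Origin: centre of its underside.
- charger: Loose bystander: black plug-in charger 60 by 48 by 30 mm with two pins 19 mm long at its +x end. Origin: centre of its underside.
- drive: Loose bystander: portable drive lying flat, 110 (its x) by 72 by 14 mm, beside the rack. Origin: centre of its underside.
- screwdriver: Loose bystander: screwdriver lying along its own x, about 200 mm long, beyond the rack. Origin: middle of its underside.
There are look-alikes about, which are no part of the job. Leave any blue or orange look-alike of the cap alone.

How it is judged:
On the way, in this order (a step that is already met when the one before it is completed fails the run):
1. the spacer is threaded on the post and sits flat on the base plate (horizontal distance between spacer_mid and post_foot below 0.004 m and z of spacer_mid in the frame of post_foot between 0.007 and 0.013 m and angle between the z axis of spacer and the z axis of stand, either way round below 0.06 rad), for 0.2 s.
2. the washer is threaded on the post and sits flat on the spacer (all of step 1 and horizontal distance between washer_mid and post_foot below 0.004 m and z of washer_mid in the frame of post_foot between 0.021 and 0.027 m and angle between the z axis of washer and the z axis of stand, either way round below 0.06 rad), for 0.2 s.
3. the hub is threaded on the post, boss up, sits flat on the washer, and its arms are parallel to the base plate's long edge (all of step 2 and horizontal distance between hub and post_foot below 0.004 m and z of hub in the frame of post_foot between 0.0245 and 0.0315 m and angle between the z axis of hub and the z axis of stand, either way round below 0.06 rad and angle between hub's own z axis and vertical below 0.06 rad and angle between the x axis of hub and the y axis of stand, either way round below 0.22 rad), for 0.2 s.
At the end, for the whole second after the job is handed in: Up the post: spacer on plate, washer on spacer (3 mm), hub on washer, boss up (3.5 mm), each within 4 mm of the post's axis and 0.06 rad of level; arms within 0.22 rad of the plate's long edge; cap's rim on the hub's shoulder (2.5 mm), 4.5 mm of its axis, level to 0.06 rad; all at rest (all of step 3 and horizontal distance between cap and hub below 0.0045 m and z of cap in the frame of hub between 0.0155 and 0.0205 m and angle between cap's own z axis and vertical below 0.06 rad and linear speed of each of spacer, washer, hub, cap below 0.01 m/s); the robot touches nothing.
It fails at once if the phone or the carton is pushed more than 25 mm from its place (distance of any of phone, phone_box from where it was at the start of the episode above 0.025 m).
It fails at once if the bottle is pushed or tipped more than 25 mm from its place (distance of bottle from where it was at the start of the episode above 0.025 m).
It fails at once if the tape roll, drive, charger or screwdriver is pushed more than 25 mm from its place (distance of any of tape_roll, drive, charger, screwdriver from where it was at the start of the episode above 0.025 m).
It also fails if it takes over 72 s, if anything falls off the work surface, if the arm or the gripper's body presses on something with over 40 N, if the wrist force passes 120 N, or if a joint passes its speed limit or range.

ROBOT

A 6-joint arm with a two-finger parallel gripper is mounted at the origin on the work surface. World frame = base frame: x ahead of the robot, y to its left, z up, the work surface at z = 0. Lengths are in m, angles in rad, forces in N, time in s.
With the tool pointing down it reaches from about 0.275 to 0.825 m from the base axis. Payload 5.2 kg.
Tool frame: the origin (TCP) lies midway between the tips of the shut fingers; the grasp point (between the pads) lies 19 mm behind it (arm.grip_depth is the distance from the TCP to the grasp point, in m); z points along the fingers, x is the direction in which the jaws open and shut, and the axes are right-handed (so a half turn about z gives the same grasp; the last joint's range is limited). The gripper opens to 93 mm and grips with 3 to 60 N. Pads are 15 mm wide; open, the fingers measure 128 mm over their backs; the gripper's body (75 mm by 188 mm) begins 65 mm behind the grasp point.
Start: joints at [-1.553, 0.259, 1.535, -0, 1.348, -0.203], TCP at [0.12, -0.537, 0.194] pointing down, gripper open.
Joint ranges: [-3.14, 3.14], [-0.91, 2.08], [0.19, 2.58], [-1.22, 4.36], [0.22, 2.71], [-3.12, 3.12]. Speed limits (rad/s): [2.57, 2.57, 3.14, 3.14, 3.14, 3.14].

INTERFACE

Orientations are given as [roll, pitch, yaw] about the fixed x, y, z axes, in that order (R = Rz(yaw) Ry(pitch) Rx(roll)).
In Python, from cell import arm gives the robot as it stands.
- The arm moves only by the tool jog_arm, never from a script. Its argument "motion" is a list of rows, each a list of 5 numbers: the closure, from -1 (fully open) to 1 (shut), then the shift along the tool's x, y, z in mm, then the turn about the tool's z in rad. A call has 1 to 20 rows; each row is the pose to reach, as a shift and turn from the pose measured when the call began, along the tool's axes at that moment; what a row does not reach only later rows make up. A row lasts 1/8 s, in which the tool goes at most 62.5 mm and 10.7 degrees, less where a joint would pass 70% of its speed; a pose out of reach is approached as far as the arm can. A call with a gripper value outside its range is refused whole. The fingers move at their own pace and stop on an object; the grip force is fixed at half the most. Time passes only in rows, so rows that repeat a pose let the fingers close. It gives the time, the measured TCP pose, the force and the opening at its end, in the units of the state.
- arm.state(): the state, without advancing time (a new reading comes with each control period).
- arm.grab_frame(name): name is "scene" or "top" or "wrist"; returns the picture (400x640x3 uint8, red, green, blue); there is no depth.
- arm.get_calibration(name): a dict with "K" (3x3 intrinsics, pixels), "cam_to_world" (4x4, takes a point from camera to world coordinates); the wrist camera has in their place "tool_from_camera" (4x4, takes a point from camera to tool coordinates, whose origin is the TCP and whose axes are the tool frame's). Camera axes: x right, y up, looking along -z (the intrinsics and any distortion apply to the point x, -y, -z); pixel columns grow to the right and rows downward; lengths in m; the calibration is good to about 2 mm. A picture is of the moment at which its call begins: read the wrist's pose just before it. get_calibration takes no time and is no camera call.
- arm.job_done(): hands the job in, once; it reports no verdict.
Trained networks look in the newest picture that a camera, given by its name, has taken for a name from the list of things; names that differ only in an ending like _2 or _b are one class to them, and where a whole thing is asked for, a point or a joint stands for the part that bears it (a point fixed in the world has none). Each returns a list of dicts, best first, with "p" (0 to 1); they miss things now and then, are a little off and sometimes report something else, mostly with a low value. They report only what shows in the picture. A call takes as long as a camera call. They do not tell look-alikes from the thing itself.
- arm.outline_of(query, camera): "region" (400x640 bool, what is visible of it) and "bbox" ([left, top, right, bottom] in pixels, round what is visible of it).
- arm.mark_of(query, camera): "position" ([column, row] in pixels: a listed point, or the origin of a listed thing).
The state is a dict: "clock": time; "joint_pos": joint angles; "joint_vel": joint speeds; "joint_torque": joint torques, N m; "tool_pos": TCP position; "orientation": TCP orientation; "force": force on the tool from outside, world axes, zero at the start; "moment": the same for the moment, N m; "grip_width": finger opening in m.
Only numpy, scipy, OpenCV 4.12 (cv2) and the standard library are available. Lean on these libraries where they do the work, as an engineer would, in place of code of your own. Each camera call takes 0.05 s, during which the arm holds its last target. There are 200 camera calls.

## Working session

There is one attempt and no reset: what is moved stays moved. The work goes in short steps, Python scripts to look and compute and a tool call to move; the robot and the scene stay as the last step left them, time stands still between calls to the robot, and variables do not carry over. Pictures are saved under pics/ and viewed, about 8 in all and at most 12, crops included, and the job is handed in when it is done.

Besides the shell and the picture viewer there is one more tool, called after "Call:" as name(argument=value, ...) on one line, values as JSON. jog_arm: Moves the arm, as the interface text tells. Its arguments: {"type":"object","properties":{"motion":{"type":"array"}},"required":["motion"]}

```bash
mkdir -p pics; ls; python3 - <<'E'
from cell import arm
import cv2,numpy as np
for n in("scene","top"):
    f=arm.grab_frame(n); cv2.imwrite(f"pics/{n}0.png",f[:,:,::-1])
    c=arm.get_calibration(n); print(n,np.round(c["K"],1).tolist(),np.round(c["cam_to_world"],3).tolist(),[k for k in c])
    for q in("stand","spacer","washer","cap","hub","rack","bottle","phone","phone_box"):
        r=arm.mark_of(q,n); print(q,[(np.round(d["position"]).tolist(),round(d["p"],2)) for d in r[:4]])
c=arm.get_calibration("wrist");print({k:np.round(v,3).tolist() for k,v in c.items()})
s=arm.state();print(s["clock"],s["tool_pos"],s["orientation"],s["force"],s["grip_width"])
E
```

```text
pics
scene [[431.2, 0.0, 321.5], [0.0, 431.2, 206.5], [0.0, 0.0, 1.0]] [[-0.874, -0.405, 0.267, 0.797], [0.486, -0.731, 0.48, 0.528], [0.001, 0.549, 0.836, 0.997], [0.0, 0.0, 0.0, 1.0]] ['K', 'cam_to_world']
stand [([404.0, 282.0], 0.65)]
spacer [([281.0, 226.0], 0.94), ([256.0, 138.0], 0.43)]
washer [([266.0, 197.0], 0.6), ([278.0, 228.0], 0.49)]
cap [([326.0, 191.0], 0.87), ([218.0, 180.0], 0.71), ([486.0, 262.0], 0.64), ([304.0, 264.0], 0.55)]
hub [([307.0, 153.0], 0.9), ([280.0, 226.0], 0.43)]
rack [([291.0, 234.0], 0.62)]
bottle [([360.0, 208.0], 0.77)]
phone [([209.0, 157.0], 0.76)]
phone_box [([331.0, 384.0], 0.96), ([291.0, 235.0], 0.39)]
top [[360.8, 0.0, 321.4], [0.0, 360.8, 194.6], [0.0, 0.0, 1.0]] [[0.0, 0.999, -0.047, 0.444], [-1.0, 0.001, 0.018, -0.007], [0.018, 0.047, 0.999, 0.93], [0.0, 0.0, 0.0, 1.0]] ['K', 'cam_to_world']
stand []
spacer [([311.0, 143.0], 0.79)]
washer [([355.0, 139.0], 0.57), ([359.0, 137.0], 0.55)]
cap [([412.0, 113.0], 0.91), ([348.0, 212.0], 0.7), ([314.0, 141.0], 0.68), ([194.0, 310.0], 0.6)]
hub [([398.0, 223.0], 0.62), ([351.0, 87.0], 0.37)]
rack [([314.0, 153.0], 0.6)]
bottle [([306.0, 232.0], 0.84)]
phone [([453.0, 120.0], 0.62)]
phone_box [([170.0, 122.0], 0.57)]
{'K': [[327.756, 0.0, 327.963], [0.0, 327.756, 198.424], [0.0, 0.0, 1.0]], 'tool_from_camera': [[1.0, 0.0, -0.0, -0.001], [0.0, -0.97, -0.244, -0.069], [-0.0, 0.244, -0.97, -0.191], [0.0, 0.0, 0.0, 1.0]]}
1.0 [ 0.1204901  -0.53666592  0.19367093] [-3.14158820e+00 -4.45533270e-05 -1.34999337e+00] [-0.02741235 -0.00260325 -0.46015592] 0.0930950984142692
```

View pics/scene0.png

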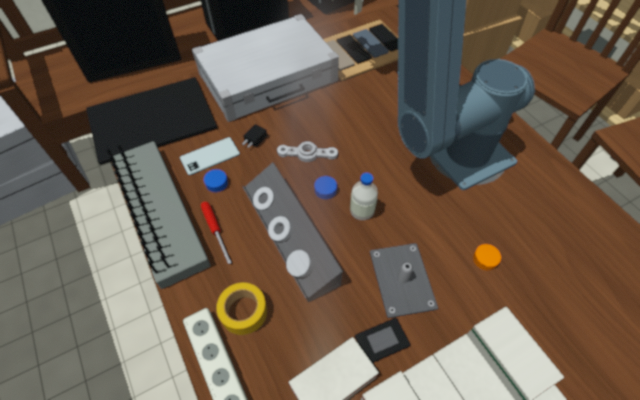

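View pics/top0.png

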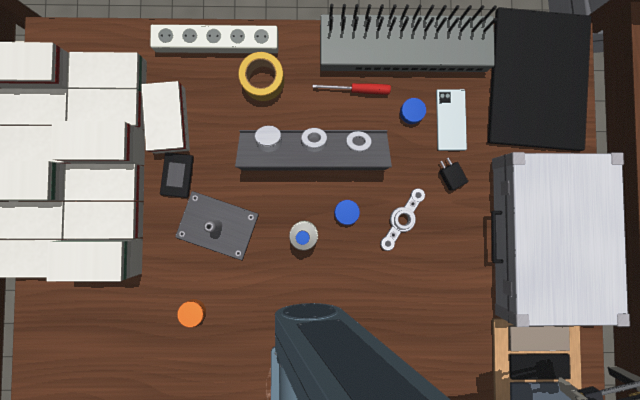

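The scene shows the rack with the cap at top-view pixel (268,137), a thick ring at (314,137) and a thin ring at (359,141). The hub is at (403,219) and the post at about (212,228). Candidates:
- **Cap:** blue at (348,212) and (413,110), orange at (190,314), or the aluminium one on the rack at (268,137). I choose the aluminium one.
- **Spacer:** the thick ring in the middle.
- **Washer:** the thin ring on the right.

```bash
cat > h.py <<'E'
from cell import arm
import cv2,numpy as np
from scipy.spatial.transform import Rotation as Ro
def cam(n,s=None):
    c=arm.get_calibration(n)
    if n!="wrist": return c["K"],c["cam_to_world"]
    s=s or arm.state(); T=np.eye(4);T[:3,:3]=Ro.from_euler("xyz",s["orientation"]).as_matrix();T[:3,3]=s["tool_pos"]
    return c["K"],T@c["tool_from_camera"]
def ray(C,p):
    K,T=C; d=np.linalg.inv(K)@[p[0],p[1],1]; d=T[:3,:3]@(d*[1,-1,-1]); return T[:3,3],d/np.linalg.norm(d)
def onz(C,p,z):
    o,d=ray(C,p); return o+d*(z-o[2])/d[2]
def proj(C,P):
    K,T=C; q=(np.atleast_2d(P)-T[:3,3])@T[:3,:3]*[1,-1,-1]; q=q@K.T; return q[:,:2]/q[:,2:]
def tri(obs):
    A=np.zeros((3,3));b=np.zeros(3)
    for C,p in obs:
        o,d=ray(C,p);M=np.eye(3)-np.outer(d,d);A+=M;b+=M@o
    return np.linalg.solve(A,b)
def snap(n,name=None):
    s=arm.state(); f=arm.grab_frame(n)
    if name: cv2.imwrite(f"pics/{name}.png",f[:,:,::-1])
    return f,cam(n,s)
E
python3 - <<'E'
from h import *
S,T=cam("scene"),cam("top")
np.set_printoptions(precision=4,suppress=True)
for nm,a,b in (("spacer",(280,228),(314,138)),("washer",(263,198),(359,141)),("captop",(298,262),(268,135)),("posttop",(406,265),(209,227))):
    print(nm,tri([(S,a),(T,b)]))
print("hub z.02",onz(T,(403,219),.03),"eyes",onz(T,(387,243),.017),onz(T,(418,195),.017))
h=[onz(T,p,.01) for p in((191,194),(251,217),(242,253),(182,234))];print("holes",np.array(h),np.mean(h,0))
print("rack high edge",onz(T,(236,168),.082),onz(T,(390,168),.082),"low",onz(T,(240,131),.038),onz(T,(388,131),.038))
print("bottle",onz(T,(303,238),.15),onz(T,(348,212),.028),onz(T,(413,110),.028))
f=cv2.imread("pics/top0.png")[100:260,170:430]; cv2.imwrite("pics/crop1.png",cv2.resize(f,None,fx=3,fy=3,interpolation=2))
E
```

```text
spacer [ 0.6208 -0.0036  0.0623]
washer [ 0.6169 -0.1149  0.0507]
captop [0.626  0.1063 0.0713]
posttop [0.4083 0.2403 0.079 ]
hub z.02 [ 0.4248 -0.2267  0.03  ] eyes [ 0.364  -0.1887  0.017 ] [ 0.4855 -0.2689  0.017 ]
holes [[0.4877 0.3079 0.01  ]
 [0.4295 0.1556 0.01  ]
 [0.3388 0.1774 0.01  ]
 [0.3867 0.3287 0.01  ]] [0.4106 0.2424 0.01  ]
rack high edge [0.5456 0.1792 0.082 ] [ 0.5465 -0.1843  0.082 ] low [0.6433 0.1799 0.038 ] [ 0.6449 -0.1893  0.038 ]
bottle [0.3865 0.0191 0.15  ] [ 0.4422 -0.0892  0.028 ] [ 0.7013 -0.2556  0.028 ]
```

View pics/crop1.png

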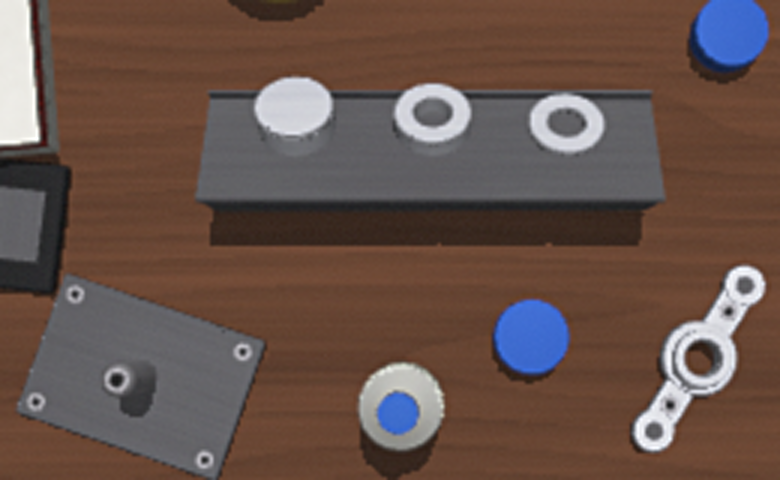

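```bash
cat >> h.py <<'E'
def to(x,y,z,yaw,s=None):
    "shift (mm, tool axes) and turn from present pose to the target, yaw in deg"
    s=s or arm.state(); R=Ro.from_euler("xyz",s["orientation"])
    d=R.inv().apply(np.array([x,y,z])-s["tool_pos"])*1000
    t=-(np.radians(yaw)-s["orientation"][2]); t=(t+np.pi)%(2*np.pi)-np.pi
    print("shift",np.round(d,1),"turn",round(t,4),"| pos",np.round(s["tool_pos"],4),"t",round(s["clock"],2),"j6",round(s["joint_pos"][5],2))
E
python3 -c "
from h import *
to(.6,0,.2,-90)"
```

```text
shift [-418.6 -585.4   -6.3] turn 0.2208 | pos [ 0.1205 -0.5367  0.1937] t 1.0 j6 -0.2
```

Call:
jog_arm(motion=[[-1,-418.6,-585.4,-6.3,0.2208],[-1,-418.6,-585.4,-6.3,0.2208],[-1,-418.6,-585.4,-6.3,0.2208],[-1,-418.6,-585.4,-6.3,0.2208],[-1,-418.6,-585.4,-6.3,0.2208],[-1,-418.6,-585.4,-6.3,0.2208],[-1,-418.6,-585.4,-6.3,0.2208],[-1,-418.6,-585.4,-6.3,0.2208],[-1,-418.6,-585.4,-6.3,0.2208],[-1,-418.6,-585.4,-6.3,0.2208],[-1,-418.6,-585.4,-6.3,0.2208],[-1,-418.6,-585.4,-6.3,0.2208],[-1,-418.6,-585.4,-6.3,0.2208],[-1,-418.6,-585.4,-6.3,0.2208],[-1,-418.6,-585.4,-6.3,0.2208]])

```text
clock: 2.88
tool_pos: [0.5993, -0.0011, 0.2001]
orientation: [3.141, -0.0, -1.572]
force: [-0.7, -0.1, 0.2]
grip_width: 0.0931
```

```bash
python3 - <<'E'
from h import *
f,C=snap("wrist","w1")
to(.6,0,.2,-90)
for q in("spacer_mid","washer_mid","cap"):
    print(q,[(np.round(d["position"],1).tolist(),round(d["p"],2)) for d in arm.mark_of(q,"wrist")[:4]])
for q in("spacer","washer","cap"):
    for d in arm.outline_of(q,"wrist")[:3]:
        m=d["region"].astype(np.uint8);c=max(cv2.findContours(m,0,2)[0],key=cv2.contourArea)
        print(q,round(d["p"],2),np.round(d["bbox"]),np.round(cv2.fitEllipse(cv2.convexHull(c))[0],1))
# predicted from rack x .59,y0
b=np.array([.613,0,.045]);n=np.array([.5,0,.866])
for y,h in((0,.02),(-.108,.008),(.108,.028)): print("pred top",proj(C,b+[0,y,0]+n*h))
E
```

```text
shift [-1.1 -0.6  0.2] turn -0.0016 | pos [ 0.5994 -0.0011  0.2002] t 2.92 j6 1.38
spacer_mid [([331.2, 161.5], 0.6), ([422.8, 25.1], 0.34)]
washer_mid [([433.4, 165.8], 0.64)]
cap [([554.2, 84.2], 0.86), ([392.8, 292.6], 0.73), ([331.8, 170.4], 0.52)]
spacer 0.58 [298. 138. 362. 194.] [329.9 163.8]
spacer 0.19 [133.   0. 258.  56.] [191.5  -4.9]
washer 0.61 [406. 137. 467. 196.] [435.  166.4]
cap 0.85 [186. 133. 256. 194.] [220.3 163.4]
cap 0.85 [527.  50. 603. 112.] [565.   81.6]
cap 0.64 [377. 270. 416. 323.] [397.4 311.6]
pred top [[327.61974201 162.0544658 ]]
pred top [[431.27253349 166.23854765]]
pred top [[217.79763033 159.16627688]]
```

View pics/w1.png

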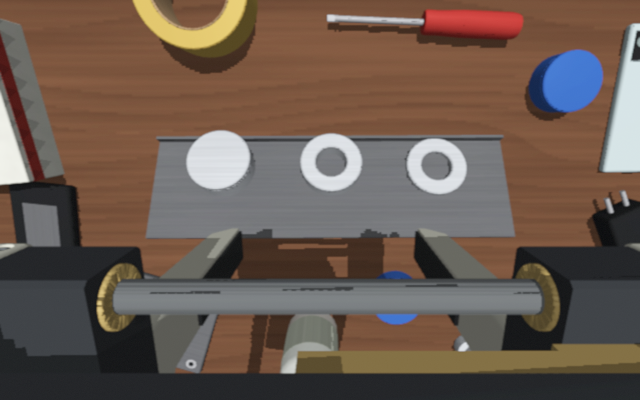

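Picture check: the cap is at (219,160), the spacer at (331,161) and the washer at (436,166), all within about 5 px of the rack model (x≈0.59, y≈-0.003, yaw 0). I'll grasp the spacer now.

Call:
jog_arm(motion=[[-1,2.9,-18.6,50,0],[-1,2.9,-18.6,100,0],[-1,2.9,-18.6,130,0],[-1,2.9,-18.6,142,0],[-1,2.9,-18.6,150,0],[-1,2.9,-18.6,150,0],[1,2.9,-18.6,150,0],[1,2.9,-18.6,150,0],[1,2.9,-18.6,150,0],[1,2.9,-18.6,150,0],[1,2.9,-18.6,150,0]])

```text
clock: 4.6
tool_pos: [0.6185, -0.0033, 0.0502]
orientation: [-3.141, -0.0, -1.571]
force: [0.1, -0.6, -0.7]
grip_width: 0.0474
```

Grip width is 47 mm where 62 mm was expected, so I'm taking a look.

```bash
python3 - <<'E'
from h import *
f,C=snap("wrist","w2"); print(arm.state()["grip_width"],arm.state()["force"])
t=arm.grab_frame("top"); cv2.imwrite("pics/w2b.png",np.hstack([f[80:330,180:500,::-1],t[60:310,180:500,::-1]]))
E
```

```text
0.04408265066074046 [-0.25992181 -0.23860775 -0.51805332]
```

View pics/w2b.png

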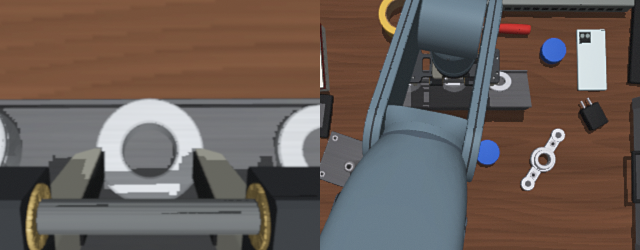

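```bash
python3 - <<'E'
from h import *
f=cv2.imread("pics/w2.png")[170:330,200:460]; cv2.imwrite("pics/w2c.png",cv2.resize(f,None,fx=3,fy=3,interpolation=2))
s=arm.state();print(s["grip_width"],s["clock"],arm.grip_depth)
E
```

```text
0.03921071604721537 4.7 0.0188
```

View pics/w2c.png

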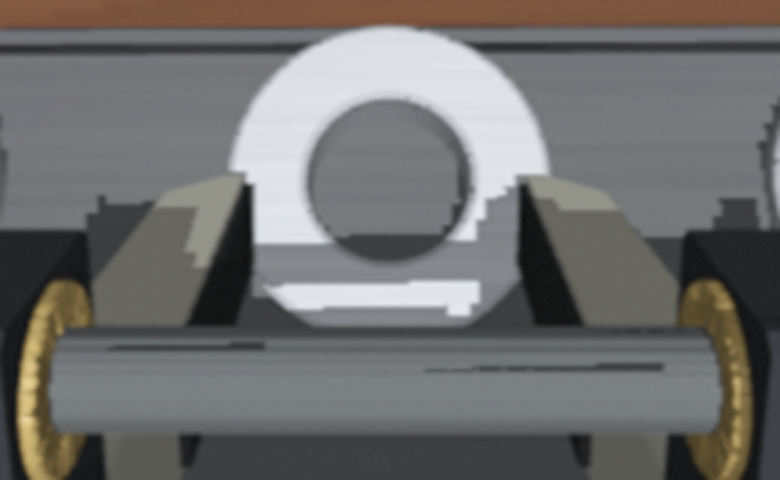

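The visible fingertips (crop (245,180) and (525,180)) overlap the ring's top face, so they closed above the ring. They appear to sit about 30 mm higher than the nominal TCP. I'll open, probe downwards in small steps and watch the force.

Call:
jog_arm(motion=[[-1,0,0,-10,0],[-1,0,0,-10,0],[-1,0,0,-10,0],[-1,0,0,-10,0],[-1,0,0,-10,0],[-1,0,0,-10,0],[-1,0,0,0,0],[-1,0,0,2,0],[-1,0,0,4,0],[-1,0,0,4,0]])

```text
clock: 5.95
tool_pos: [0.6184, -0.0033, 0.0458]
orientation: [3.141, 0.0, -1.571]
force: [0.7, 0.0, -0.1]
grip_width: 0.0931
```

Call:
jog_arm(motion=[[-1,0,0,2,0],[-1,0,0,4,0],[-1,0,0,5,0],[-1,0,0,5,0]])

```text
clock: 6.45
tool_pos: [0.6183, -0.0033, 0.0408]
orientation: [3.141, 0.0, -1.571]
force: [-0.3, -0.4, 0.6]
grip_width: 0.0933
```

Call:
jog_arm(motion=[[-1,0,0,3,0],[-1,0,0,6,0],[-1,0,0,9,0],[-1,0,0,9,0]])

```text
clock: 6.95
tool_pos: [0.618, -0.0032, 0.0313]
orientation: [3.14, 0.0, -1.571]
force: [0.2, 0.5, 0.9]
grip_width: 0.093
```

Call:
jog_arm(motion=[[-1,0,0,3,0],[-1,0,0,6,0],[-1,0,0,8,0],[-1,0,0,8,0]])

```text
clock: 7.45
tool_pos: [0.618, -0.0032, 0.0233]
orientation: [3.14, 0.0, -1.571]
force: [-0.7, -0.1, -0.4]
grip_width: 0.093
```

```bash
python3 - <<'E'
from h import *
f,C=snap("wrist","w3"); f=f[170:330,200:460,::-1]; cv2.imwrite("pics/w3c.png",cv2.resize(f,None,fx=3,fy=3,interpolation=2))
s=arm.state();print(s["grip_width"],s["clock"],s["force"])
E
```

```text
0.09276968339655277 7.5 [0.08541979 1.3092427  0.17475317]
```

View pics/w3c.png

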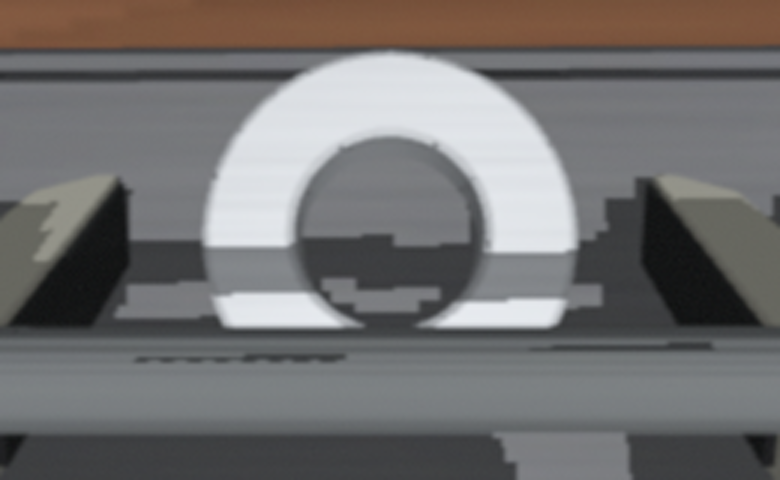

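The tip gap (171 px for 93 mm) puts the tips at depth 0.178, just below the ring's top face at 0.164. The real tips therefore sit about 26 mm behind the reported TCP when the gripper is open, which will be my working offset. I'll close now.

Call:
jog_arm(motion=[[1,0,0,-1,0],[1,0,0,-1,0],[1,0,0,-1,0],[1,0,0,-1,0],[1,0,0,-1,0]])

```text
clock: 8.12
tool_pos: [0.618, -0.0033, 0.0244]
orientation: [3.141, 0.0, -1.571]
force: [0.1, -0.7, -0.4]
grip_width: 0.0593
```

Call:
jog_arm(motion=[[1,0,0,0,0],[1,0,0,0,0]])

```text
clock: 8.38
tool_pos: [0.6181, -0.0033, 0.0244]
orientation: [3.141, 0.0, -1.571]
force: [-0.8, 0.5, -0.7]
grip_width: 0.0594
```

Call:
jog_arm(motion=[[1,0,0,-10,0],[1,0,0,-30,0],[1,0,0,-60,0],[1,0,0,-90,0],[1,0,0,-90,0]])

```text
clock: 9.0
tool_pos: [0.6203, -0.0036, 0.1174]
orientation: [-3.137, -0.001, -1.571]
force: [0.6, -0.6, -2.0]
grip_width: 0.059
```

```bash
python3 - <<'E'
from h import *
f,C=snap("wrist","w4"); f=f[150:330,200:460,::-1]; cv2.imwrite("pics/w4c.png",cv2.resize(f,None,fx=3,fy=3,interpolation=2))
s=arm.state();print(s["grip_width"],s["clock"],s["force"])
to(.485,.06,.114,-90)
E
```

```text
0.05934502752265909 9.05 [ 0.1078107   0.96725285 -1.83619751]
shift [-63.3 133.9   1.1] turn -0.0007 | pos [ 0.6188 -0.0034  0.1153] t 9.05 j6 1.39
```

View pics/w4c.png

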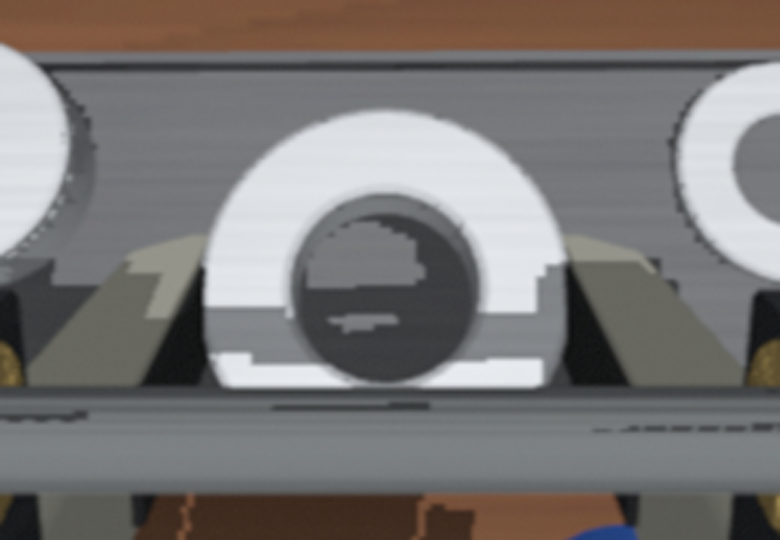

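The picture shows the spacer held between the pads and clear of the deck. The gripper reads 59.4 mm for the 62 mm ring. Next I'll flatten it on the free table at (0.485, 0.06).

Call:
jog_arm(motion=[[1,-30,64,0,0],[1,-63.3,134,0,0],[1,-63.3,134,0,0],[1,-63.3,134,60,0],[1,-63.3,134,105,0],[1,-63.3,134,115,0],[1,-63.3,134,119,0],[1,-63.3,134,122,0],[1,-63.3,134,125,0]])

```text
clock: 10.18
tool_pos: [0.486, 0.0598, -0.0078]
orientation: [-3.138, -0.001, -1.571]
force: [-8.2, -0.7, 20.1]
grip_width: 0.0595
```

Call:
jog_arm(motion=[[1,0,0,2,0],[1,0,0,4,0],[1,0,0,4,0]])

```text
clock: 10.55
tool_pos: [0.4858, 0.0596, -0.0093]
orientation: [-3.138, -0.001, -1.571]
force: [-8.8, -0.6, 18.0]
grip_width: 0.0595
```

Call:
jog_arm(motion=[[1,0,0,4,0],[1,0,0,7,0],[-1,0,0,7,0],[-1,0,0,0,0],[-1,0,0,0,0],[-1,0,0,0,0],[-1,0,0,-80,0],[-1,0,0,-120,0],[-1,0,0,-120,0]])

```text
clock: 11.68
tool_pos: [0.4889, 0.0595, 0.1151]
orientation: [-3.128, -0.002, -1.571]
force: [0.2, -0.9, 0.1]
grip_width: 0.0928
```

```bash
python3 - <<'E'
from h import *
f,C=snap("wrist","w5"); to(.485,.06,.114,-90)
for d in arm.outline_of("spacer","wrist")[:3]:
    m=d["region"].astype(np.uint8);c=max(cv2.findContours(m,0,2)[0],key=cv2.contourArea)
    e=cv2.fitEllipse(cv2.convexHull(c));print(round(d["p"],2),d["bbox"],e,onz(C,e[0],.02))
print([(onz(C,d["position"],.01),round(d["p"],2)) for d in arm.mark_of("spacer_mid","wrist")[:3]])
print("stand",[(onz(C,d["position"],0),round(d["p"],2)) for d in arm.mark_of("stand","wrist")[:3]])
E
```

```text
shift [-0.3  1.9 -1.4] turn 0.0001 | pos [0.4869 0.0597 0.1126] t 11.72 j6 1.47
0.78 [292.1, 170.4, 363.1, 238.7] ((327.1498718261719, 203.8538055419922), (67.75222778320312, 69.08712768554688), 142.08319091796875) [0.48187872 0.06089623 0.02      ]
0.64 [2.2, 0.0, 30.7, 68.9] ((6.141644477844238, 35.09943771362305), (50.07964324951172, 79.97067260742188), 156.66209411621094) [0.62202479 0.31879739 0.02      ]
[(array([0.4807333 , 0.06281423, 0.01      ]), 0.76)]
stand [(array([0.40931352, 0.24170682, 0.        ]), 0.86)]
```

View pics/w5.png

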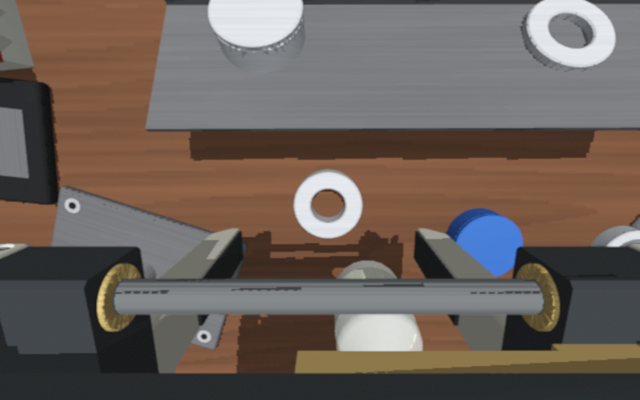

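The spacer lies flat at (0.482, 0.061). The stand mark agrees with the earlier estimate at (0.4093, 0.2417). Regrasping level.

Call:
jog_arm(motion=[[-1,-1.3,4.9,50,0],[-1,-1.3,4.9,100,0],[-1,-1.3,4.9,122,0],[-1,-1.3,4.9,129,0],[1,-1.3,4.9,129.5,0],[1,-1.3,4.9,129.5,0],[1,-1.3,4.9,129.5,0],[1,-1.3,4.9,129.5,0],[1,-1.3,4.9,129.5,0],[1,-1.3,4.9,129.5,0],[1,-1.3,4.9,100,0],[1,-1.3,4.9,50,0],[1,-1.3,4.9,0,0],[1,-1.3,4.9,0,0]])

```text
clock: 13.62
tool_pos: [0.4821, 0.0611, 0.113]
orientation: [-3.132, -0.002, -1.571]
force: [-0.7, -0.7, -2.6]
grip_width: 0.059
```

```bash
python3 - <<'E'
from h import *
f,C=snap("wrist","w6"); s=arm.state(); print(s["grip_width"],s["force"])
to(.4093,.2417,.115,-90)
R=Ro.from_euler("xyz",s["orientation"])
for d in arm.outline_of("spacer","wrist")[:2]:
    m=d["region"].astype(np.uint8);c=max(cv2.findContours(m,0,2)[0],key=cv2.contourArea)
    P=onz(C,cv2.fitEllipse(cv2.convexHull(c))[0],s["tool_pos"][2]+.037);print(round(d["p"],2),d["bbox"],P,R.inv().apply(P-s["tool_pos"]))
for d in arm.mark_of("spacer_mid","wrist")[:2]: P=onz(C,d["position"],s["tool_pos"][2]+.027);print(P,R.inv().apply(P-s["tool_pos"]))
# bore: fit ellipse of the dark hole inside ring, from bright ring
g=cv2.cvtColor(f,cv2.COLOR_RGB2GRAY); cv2.imwrite("pics/w6c.png",cv2.resize(f[130:330,200:460,::-1],None,fx=3,fy=3))
E
```

```text
0.05945878074177745 [ 0.45195481 -0.24621043 -1.70465138]
shift [-180.5   70.9   -4.9] turn 0.0001 | pos [0.4802 0.0612 0.1106] t 13.68 j6 1.47
0.95 [268.0, 191.1, 389.0, 280.1] [0.4824681  0.0622738  0.14762868] [-0.00101597 -0.00246406 -0.03698945]
0.62 [590.0, 215.8, 640.0, 272.5] [ 0.48649807 -0.08590928  0.14762868] [ 0.14716721 -0.00648493 -0.03678603]
```

View pics/w6c.png

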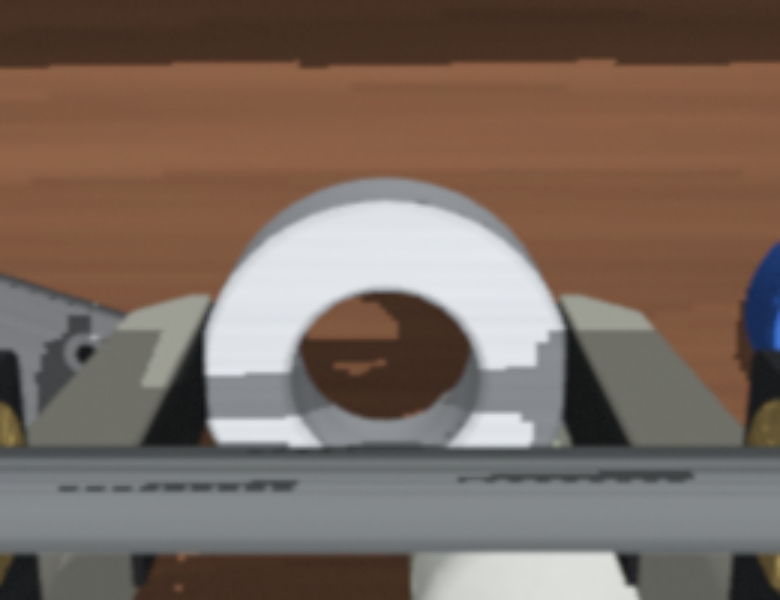

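```bash
python3 - <<'E'
from h import *
from scipy.optimize import least_squares
c=arm.get_calibration("wrist");C=(c["K"],c["tool_from_camera"])
a=np.linspace(0,2*np.pi,361)
def feat(p):
    x,y,z,t=p; R=Ro.from_euler("x",t).as_matrix()
    def circ(r,h): return proj(C,np.c_[r*np.cos(a),r*np.sin(a),0*a+h]@R.T+[x,y,z])
    T,B,H=circ(.031,-.01),circ(.031,.01),circ(.016,-.01)
    return np.array([T[:,1].min(),B[:,1].min(),H[:,1].min(),T[:,0].min(),T[:,0].max(),H[:,0].min(),H[:,0].max()])
obs=np.array([196.7,189.3,226.7,268.3,388.3,297.5,360])
r=least_squares(lambda p:feat(p)-obs,[0,0,-.027,0],x_scale=[.01,.01,.01,.1]);print(r.x,np.degrees(r.x[3]),r.fun)
E
```

```text
[-0.00056075  0.00143865 -0.02470699 -0.02517205] -1.442251992983598 [ 0.45247848  0.0554293  -0.51216061  0.00063873  0.44947705 -0.04058118
 -0.41000719]
```

The fit shows the spacer level within 1.4°, its axis at tool (-0.6, +1.4) mm and its bottom about 15 mm above the TCP. Over the post next, lowering onto the taper.

Call:
jog_arm(motion=[[1,-60,23,-3,0],[1,-120,46,-3,0],[1,-165,64,-3,0],[1,-180,69.5,0,0],[1,-180,69.5,0,0],[1,-180,69.5,0,0],[1,-180,69.5,25,0],[1,-180,69.5,45,0],[1,-180,69.5,51,0],[1,-180,69.5,55,0],[1,-180,69.5,57,0]])

```text
clock: 15.15
tool_pos: [0.4091, 0.2411, 0.0514]
orientation: [-3.142, -0.0, -1.571]
force: [0.2, -0.5, -1.4]
grip_width: 0.0591
```

Call:
jog_arm(motion=[[1,0,-1,6,0],[1,0,-1,14,0],[1,0,-1,24,0],[1,0,-1,34,0],[1,0,-1,42,0],[1,0,-1,42,0]])

```text
clock: 15.9
tool_pos: [0.4092, 0.2409, 0.0083]
orientation: [3.14, -0.001, -1.571]
force: [-1.6, 3.0, -3.6]
grip_width: 0.0593
```

Call:
jog_arm(motion=[[1,0,0,4,0],[1,0,0,8,0],[1,0,0,10,0],[1,0,0,10,0],[-1,0,0,10,0],[-1,0,0,10,0],[-1,0,0,10,0],[-1,0,0,10,0],[-1,0,0,-40,0],[-1,0,0,-90,0],[-1,0,0,-120,0]])

```text
clock: 17.27
tool_pos: [0.4105, 0.2412, 0.1308]
orientation: [-3.14, -0.0, -1.571]
force: [0.5, 0.9, -0.5]
grip_width: 0.0928
```

```bash
python3 - <<'E'
from h import *
f,C=snap("wrist","w7"); s=arm.state()
def ell(q):
  for d in arm.outline_of(q,"wrist")[:2]:
    m=d["region"].astype(np.uint8);c=max(cv2.findContours(m,0,2)[0],key=cv2.contourArea)
    e=cv2.fitEllipse(cv2.convexHull(c));print(q,round(d["p"],2),np.round(d["bbox"]),e[1],onz(C,e[0],.03))
ell("spacer")
print("mid",[(onz(C,d["position"],.02),round(d["p"],2)) for d in arm.mark_of("spacer_mid","wrist")[:2]])
print("stand",[(onz(C,d["position"],0),round(d["p"],2)) for d in arm.mark_of("stand","wrist")[:2]])
# to washer grasp pose pre
to(.615,-.113,.13,-90)
print(proj(C,[[.4093,.2417,.03],[.4093,.2417,.076]]))
E
```

```text
spacer 0.62 [292. 162. 359. 227.] (66.28065490722656, 67.5383529663086) [0.41061331 0.24421937 0.03      ]
spacer 0.52 [170.   0. 257. 118.] (130.950927734375, 145.01466369628906) [0.52967209 0.33692897 0.03      ]
mid [(array([0.40975799, 0.24400044, 0.02      ]), 0.59)]
stand [(array([0.40837165, 0.24562767, 0.        ]), 0.65)]
shift [ 353.8 -205.7   -1.6] turn -0.0006 | pos [0.4095 0.2409 0.1283] t 17.48 j6 1.87
[[328.34904128 194.72482875]
 [328.43612897 208.4166699 ]]
```

Call:
jog_arm(motion=[[-1,51,-30,0,0],[-1,102,-60,0,0],[-1,153,-91,0,0],[-1,204,-121,0,0],[-1,255,-151,0,0],[-1,306,-181,0,0],[-1,353,-209.5,0,0],[-1,353,-209.5,0,0],[-1,353,-209.5,0,0],[-1,353,-209.5,45,0],[-1,353,-209.5,80,0],[-1,353,-209.5,100,0],[-1,353,-209.5,105,0],[-1,353,-209.5,105,0]])

```text
clock: 19.23
tool_pos: [0.6179, -0.1102, 0.0234]
orientation: [3.14, -0.0, -1.569]
force: [-0.4, 0.5, -0.1]
grip_width: 0.093
```

```bash
python3 - <<'E'
from h import *
f,C=snap("wrist","w8"); s=arm.state()
to(.619,-.112,.022,-90)
for d in arm.outline_of("washer","wrist")[:2]:
    m=d["region"].astype(np.uint8);c=max(cv2.findContours(m,0,2)[0],key=cv2.contourArea)
    print(round(d["p"],2),np.round(d["bbox"],1))
print([(d["position"],round(d["p"],2)) for d in arm.mark_of("washer_mid","wrist")[:2]])
print("pred",proj(C,[.615,-.112,.0485]))
E
```

```text
shift [ 1.6 -1.   1.4] turn 0.0012 | pos [ 0.618  -0.1104  0.0234] t 19.27 j6 1.22
0.84 [281.  188.4 393.7 279.9]
[]
pred [[332.80533898 251.61914501]]
```

Call:
jog_arm(motion=[[-1,4,-1,1,0],[-1,4,-1,3,0],[-1,4,-1,5,0],[-1,4,-1,5,0]])

```text
clock: 19.88
tool_pos: [0.6209, -0.1155, 0.0209]
orientation: [-3.139, -0.002, -1.57]
force: [-0.3, 2.5, 12.1]
grip_width: 0.0927
```

Call:
jog_arm(motion=[[-1,0,1.5,-1,0],[-1,0,1.5,-1,0],[1,0,1.5,-1,0],[1,0,1.5,-1,0],[1,0,1.5,-1,0],[1,0,1.5,-1,0],[1,0,1.5,-1,0],[1,0,1.5,-1,0]])

```text
clock: 20.88
tool_pos: [0.6197, -0.1156, 0.022]
orientation: [-3.139, -0.002, -1.57]
force: [2.7, -0.2, 3.0]
grip_width: 0.0588
```

Call:
jog_arm(motion=[[1,0,0,-8,0],[1,0,0,-25,0],[1,0,0,-60,0],[1,0,0,-100,0],[1,-44,34,-100,0],[1,-88,67,-100,0],[1,-132,101,-100,0],[1,-175.6,134.7,-100,0],[1,-175.6,134.7,-100,0]])

```text
clock: 22.0
tool_pos: [0.4815, 0.0628, 0.1221]
orientation: [-3.14, -0.001, -1.566]
force: [-0.3, 0.1, -0.5]
grip_width: 0.059
```

Call:
jog_arm(motion=[[1,0,0,50,0],[1,0,0,100,0],[1,0,0,122,0],[1,0,0,128,0],[1,0,0,132,0],[1,0,0,132,0],[-1,0,0,132,0],[-1,0,0,130,0],[-1,0,0,130,0],[-1,0,0,130,0],[-1,0,0,80,0],[-1,0,0,30,0],[-1,0,0,10,0],[-1,0,0,10,0]])

```text
clock: 23.75
tool_pos: [0.4828, 0.0627, 0.1136]
orientation: [-3.136, -0.002, -1.566]
force: [0.4, 0.4, -0.7]
grip_width: 0.0932
```

```bash
python3 - <<'E'
from h import *
f,C=snap("wrist","w9"); s=arm.state()
for d in arm.outline_of("washer","wrist")[:3]:
    m=d["region"].astype(np.uint8);c=max(cv2.findContours(m,0,2)[0],key=cv2.contourArea)
    e=cv2.fitEllipse(cv2.convexHull(c));P=onz(C,e[0],.008);print(round(d["p"],2),np.round(d["bbox"],1),np.round(e[1],1),P); to(P[0],P[1],-.02,-90)
print([(onz(C,d["position"],.004),round(d["p"],2)) for d in arm.mark_of("washer_mid","wrist")[:2]])
E
```

```text
0.94 [295.4 165.7 362.7 231.5] [64.7 66.4] [0.47609404 0.0634966  0.008     ]
shift [ -0.8   4.8 131.2] turn 0.0044 | pos [0.4808 0.0629 0.1112] t 23.85 j6 1.47
[(array([0.47507232, 0.06281253, 0.004     ]), 0.67)]
```

Call:
jog_arm(motion=[[-1,-0.8,4.8,50,0],[-1,-0.8,4.8,100,0],[-1,-0.8,4.8,125,0],[-1,-0.8,4.8,131,0],[-1,-0.8,4.8,133,0],[1,-0.8,4.8,133,0],[1,-0.8,4.8,133,0],[1,-0.8,4.8,133,0],[1,-0.8,4.8,133,0],[1,-0.8,4.8,133,0],[1,-0.8,4.8,133,0]])

```text
clock: 25.28
tool_pos: [0.4759, 0.0634, -0.0218]
orientation: [3.141, -0.001, -1.566]
force: [-0.5, 0.3, 5.0]
grip_width: 0.0594
```

Call:
jog_arm(motion=[[1,0,0,-10,0],[1,0,0,-60,0],[1,0,0,-110,0],[1,0,0,-125,0],[1,0,0,-125,0],[1,0,0,-125,0]])

```text
clock: 26.02
tool_pos: [0.4745, 0.0637, 0.1016]
orientation: [3.138, -0.001, -1.566]
force: [0.6, 0.0, -0.2]
grip_width: 0.0588
```

```bash
cat >> h.py <<'E'
def fitring(q,h,r=.031,z0=-.03,n="wrist"):
    "level round part of height h held in the fingers: fit to its outline's top edge and sides -> tool x,y of axis and z of its middle"
    from scipy.optimize import least_squares
    c=arm.get_calibration("wrist");C=(c["K"],c["tool_from_camera"]);a=np.linspace(0,2*np.pi,361)
    d=arm.outline_of(q,"wrist"); d=[x for x in d if abs((x["bbox"][0]+x["bbox"][2])/2-328)<40][0]; b=d["bbox"]
    def feat(p):
        Q=np.vstack([proj(C,np.c_[r*np.cos(a)+p[0],r*np.sin(a)+p[1],0*a+p[2]+s*h/2]) for s in(-1,1)])
        return np.array([Q[:,0].min()-b[0],Q[:,0].max()-b[2],Q[:,1].min()-b[1]])
    o=least_squares(feat,[0,0,z0]);print(q,round(d["p"],2),np.round(b,1),"tool mm",np.round(o.x*1000,1))
E
python3 - <<'E'
from h import *
f,C=snap("wrist","w10"); fitring("washer",.008,z0=-.026)
s=arm.state();print(s["grip_width"]);to(.41,.2427,.103,-90)
E
```

```text
washer 0.87 [275.5 189.2 384.4 279.6] tool mm [  0.3   2.8 -12.6]
0.05892806349260885
shift [-179.3   63.7   -1.5] turn 0.0043 | pos [0.4745 0.0637 0.1014] t 26.12 j6 1.47
```

Call:
jog_arm(motion=[[1,-60,21,0,0],[1,-120,43,0,0],[1,-165,60,0,0],[1,-179.3,64.2,0,0],[1,-179.3,64.2,0,0],[1,-179.3,64.2,0,0],[1,-179.3,64.2,25,0],[1,-179.3,64.2,45,0],[1,-179.3,64.2,52,0],[1,-179.3,64.2,60,0],[1,-179.3,64.2,60,0]])

```text
clock: 27.5
tool_pos: [0.4095, 0.2423, 0.0414]
orientation: [3.137, -0.001, -1.567]
force: [-0.7, 0.1, -0.3]
grip_width: 0.0588
```

Call:
jog_arm(motion=[[1,0,0,8,0],[1,0,0,16,0],[1,0,0,24,0],[1,0,0,30,0],[1,0,0,31,0],[1,0,0,31,0]])

```text
clock: 28.25
tool_pos: [0.4094, 0.2423, 0.0104]
orientation: [3.137, -0.001, -1.567]
force: [0.3, 0.1, -0.6]
grip_width: 0.0589
```

Call:
jog_arm(motion=[[-1,0,0,0,0],[-1,0,0,0,0],[-1,0,0,0,0],[-1,0,0,-1,0],[-1,0,0,-50,0],[-1,0,0,-110,0],[-1,0,0,-170,0],[-1,60,-2,-175,0.1],[-1,120,-4,-175,0.2],[-1,180,-6,-175,0.3],[-1,240,-8,-175,0.4],[-1,300,-10,-175,0.5],[-1,360,-12,-175,0.56],[-1,420,-13,-175,0.56],[-1,469,-13.8,-150,0.56],[-1,469,-13.8,-120,0.56],[-1,469,-13.8,-120,0.56],[-1,469,-13.8,-120,0.56]])

```text
clock: 30.5
tool_pos: [0.4258, -0.2264, 0.1317]
orientation: [3.139, -0.003, -2.126]
force: [-0.3, 0.5, 0.1]
grip_width: 0.0927
```

```bash
python3 - <<'E'
from h import *
f,C=snap("wrist","w11"); s=arm.state(); print(s["tool_pos"],s["orientation"],s["clock"])
for d in arm.mark_of("hub","wrist")[:2]: print(onz(C,d["position"],0),d["p"])
for d in arm.outline_of("hub","wrist")[:2]:
    m=d["region"].astype(np.uint8);c=max(cv2.findContours(m,0,2)[0],key=cv2.contourArea)
    print(round(d["p"],2),np.round(d["bbox"]),cv2.minAreaRect(c))
cv2.imwrite("pics/w11c.png",np.vstack([f[:,:,::-1][60:360]]))
f2,C2=snap("top","t2")
for d in arm.mark_of("washer","top")[:4]: print("washer",d["position"],d["p"])
g=cv2.resize(f2[150:290,150:290,::-1],(560,560));w=cv2.resize(f[80:380,:,::-1],(640,300))
cv2.imwrite("pics/c12.png",np.hstack([cv2.resize(g,(300,300)),w[:, 120:560]]))
E
```

```text
[ 0.4261335  -0.22647626  0.13211908] [ 3.14057927 -0.00337657 -2.12613884] 30.55
[ 0.42571472 -0.22886713  0.        ] 0.67
0.75 [300.  90. 366. 272.] ((333.3846130371094, 182.07693481445312), (63.933860778808594, 179.64239501953125), 11.309932708740234)
washer [214.5, 223.1] 0.53
```

View pics/c12.png

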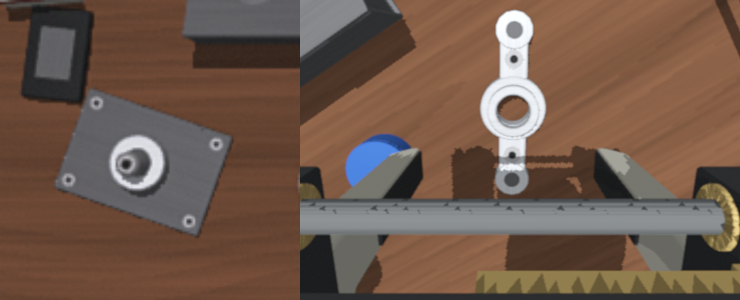

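The picture shows the washer and spacer seated round the post on the plate. The hub's eyes are at wrist px (334,109) and (331,260), so the arms are within about 1° of the tool's y axis.

```bash
python3 - <<'E'
from h import *
s=arm.state();C=cam("wrist",s)
a,b=onz(C,(334,109),.017),onz(C,(331,260),.017);d=a-b
print(a,b,(a+b)/2,np.linalg.norm(d),np.degrees(np.arctan2(d[1],d[0])),onz(C,(333,187),.03))
P=(a+b)/2; to(P[0],P[1],-.02,-122)
E
```

```text
[ 0.48666623 -0.2691736   0.017     ] [ 0.36274969 -0.18946225  0.017     ] [ 0.42470796 -0.22931792  0.017     ] 0.14734044936886417 -32.75181791920827 [ 0.42846842 -0.23201288  0.03      ]
shift [  2.6  -0.5 151.9] turn 0.0033 | pos [ 0.4261 -0.2264  0.1319] t 30.75 j6 1.41
```

Call:
jog_arm(motion=[[-1,3.4,-1.4,50,0.01],[-1,3.4,-1.4,100,0.01],[-1,3.4,-1.4,135,0.01],[-1,3.4,-1.4,148,0.01],[-1,3.4,-1.4,152,0.01],[1,3.4,-1.4,152,0.01],[1,3.4,-1.4,152,0.01],[1,3.4,-1.4,152,0.01],[1,3.4,-1.4,152,0.01],[1,3.4,-1.4,152,0.01],[1,3.4,-1.4,152,0.01]])

```text
clock: 32.12
tool_pos: [0.4254, -0.2309, -0.0195]
orientation: [-3.141, -0.004, -2.136]
force: [-1.6, -1.3, 5.3]
grip_width: 0.0593
```

Call:
jog_arm(motion=[[1,0,0,-10,0],[1,0,0,-60,0],[1,0,0,-110,0],[1,0,0,-140,0],[1,0,0,-140,0],[1,0,0,-140,0],[1,0,0,-140,0]])

```text
clock: 33.0
tool_pos: [0.4245, -0.2295, 0.1186]
orientation: [3.138, -0.003, -2.136]
force: [0.3, 0.3, -2.2]
grip_width: 0.0591
```

```bash
python3 - <<'E'
from h import *
f,C=snap("wrist","w13"); s=arm.state(); print(s["tool_pos"],s["orientation"],s["force"],s["grip_width"])
R=Ro.from_euler("xyz",s["orientation"])
for d in arm.mark_of("hub","wrist")[:2]:
    P=onz(C,d["position"],s["tool_pos"][2]+.0205);print(d["position"],d["p"],R.inv().apply(P-s["tool_pos"]))
# bright circle search for far eye, boss
g=cv2.GaussianBlur(cv2.cvtColor(f,cv2.COLOR_RGB2GRAY),(3,3),0)
for lo,hi in((10,16),(24,32),(40,52)):
    h=cv2.HoughCircles(g[0:280,240:420],cv2.HOUGH_GRADIENT,1,15,param1=100,param2=18,minRadius=lo,maxRadius=hi)
    if h is not None: print(lo,np.round(h[0][:4]+[240,0,0],1).tolist())
tc=arm.get_calibration("wrist");T=(tc["K"],tc["tool_from_camera"])
print("pred eye",proj(T,[[0,-.073,-.0375],[0,0,-.0505]]))
E
```

```text
[ 0.42469032 -0.22963957  0.1187706 ] [ 3.13829595 -0.00327626 -2.13602661] [-0.80727332  0.36427795 -1.91049881] 0.05877456136855543
[328.7, 240.9] 0.72 [-0.0011136  -0.00061466 -0.0205059 ]
24 [[327.5, 239.5, 31.4], [341.5, 249.5, 28.0]]
40 [[328.5, 262.5, 49.0], [337.5, 248.5, 48.1], [319.5, 249.5, 50.3], [320.5, 109.5, 43.4]]
pred eye [[331.18348934 104.6836384 ]
 [331.12326957 266.24377394]]
```

View pics/w13.png

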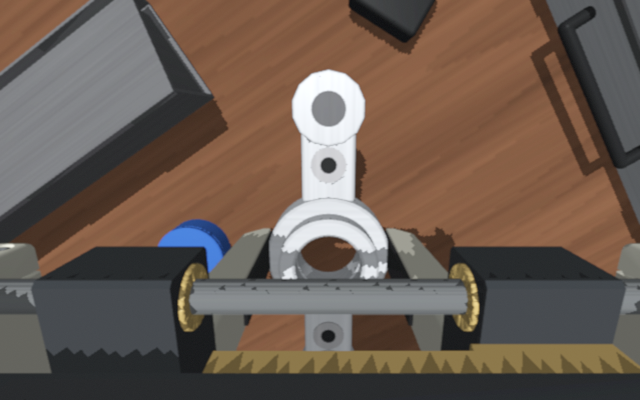

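The hub is held straight: its far eye and both arm holes lie on column 328, so its arms run along tool y. Carrying it high over to the post and turning it by -1.808 rad.

Call:
jog_arm(motion=[[1,0,0,-45,0],[1,-40,27,-52,-0.1],[1,-86,58,-52,-0.26],[1,-132,90,-52,-0.44],[1,-178,121,-52,-0.62],[1,-224,152,-52,-0.8],[1,-270,183,-52,-0.98],[1,-316,214,-52,-1.16],[1,-355,241,-52,-1.34],[1,-391.1,265,-52,-1.5],[1,-391.1,265,-52,-1.66],[1,-391.1,265,-40,-1.808],[1,-391.1,265,-20,-1.808],[1,-391.1,265,0,-1.808],[1,-391.1,265,0,-1.808],[1,-391.1,265,0,-1.808],[1,-391.1,265,0,-1.808]])

```text
clock: 35.22
tool_pos: [0.4112, 0.2426, 0.1192]
orientation: [3.14, 0.002, -0.328]
force: [0.3, 0.4, -2.4]
grip_width: 0.0595
```

```bash
python3 - <<'E'
from h import *
s=arm.state();print(s["orientation"],s["grip_width"],s["force"]);to(.4105,.2426,.05,-18.8)
f,C=snap("wrist","w14")
g=cv2.GaussianBlur(cv2.cvtColor(f,cv2.COLOR_RGB2GRAY),(3,3),0)
R=Ro.from_euler("xyz",s["orientation"])
for d in arm.mark_of("hub","wrist")[:2]:
    P=onz(C,d["position"],s["tool_pos"][2]+.0205);print(d["position"],d["p"],P,R.inv().apply(P-s["tool_pos"]))
t=arm.grab_frame("top");cv2.imwrite("pics/t14.png",t[:,:,::-1])
for q in("stand","hub"): print(q,[(d["position"],d["p"]) for d in arm.mark_of(q,"wrist")[:2]])
E
```

```text
[ 3.13984244e+00  2.32736162e-03 -3.28025251e-01] 0.05947935175679441 [ 0.26844736  0.43326585 -2.39698324]
shift [-0.5  0.1 69.2] turn 0.0001 | pos [0.4112 0.2426 0.1192] t 35.23 j6 0.63
[330.7, 242.8] 0.69 [0.41375082 0.24192287 0.13971453] [ 0.00257629 -0.00014127 -0.02050633]
stand []
hub [([330.7, 242.8], 0.69)]
```

Call:
jog_arm(motion=[[1,-0.5,0,35,0],[1,-0.5,0,58,0],[1,-0.5,0,65,0],[1,-0.5,0,70,0],[1,-0.5,0,74,0],[1,-0.5,0,74,0]])

```text
clock: 36.22
tool_pos: [0.4095, 0.2436, 0.0451]
orientation: [3.141, 0.004, -0.329]
force: [-2.5, 4.7, -4.6]
grip_width: 0.059
```

Call:
jog_arm(motion=[[1,-0.8,-0.6,0,0],[1,-0.8,-0.6,4,0],[1,-0.8,-0.6,8,0],[1,-0.8,-0.6,8,0]])

```text
clock: 36.72
tool_pos: [0.4089, 0.2442, 0.0368]
orientation: [3.14, 0.004, -0.329]
force: [-0.2, -0.3, -2.9]
grip_width: 0.0594
```

Force-free now, so I'll continue down.

Call:
jog_arm(motion=[[1,0,0,6,0],[1,0,0,12,0],[1,0,0,16,0],[1,0,0,16,0]])

```text
clock: 37.22
tool_pos: [0.4085, 0.244, 0.0203]
orientation: [3.14, 0.005, -0.329]
force: [-0.0, 0.1, -1.9]
grip_width: 0.0594
```

Call:
jog_arm(motion=[[1,0,0,1.5,0],[-1,0,0,1.5,0],[-1,0,0,1,0],[-1,0,0,0,0],[-1,0,0,0,0],[-1,0,0,-30,0],[-1,0,0,-80,0],[-1,0,0,-115,0],[-1,50,13,-115,0.18],[-1,100,26,-115,0.36],[-1,150,39,-115,0.54],[-1,200,52,-115,0.72],[-1,243.8,62.6,-115,0.9],[-1,243.8,62.6,-115,1.08],[-1,243.8,62.6,-115,1.242],[-1,243.8,62.6,-115,1.242],[-1,243.8,62.6,-115,1.242]])

```text
clock: 39.35
tool_pos: [0.6195, 0.1062, 0.1342]
orientation: [3.136, 0.0, -1.567]
force: [-0.3, 0.1, 0.5]
grip_width: 0.0926
```

```bash
python3 - <<'E'
from h import *
f,C=snap("wrist","w15"); to(.619,.106,.0244,-90); print(arm.state()["grip_width"])
for d in arm.outline_of("cap","wrist")[:3]: print(round(d["p"],2),np.round(d["bbox"],1))
b=np.array([.613,.106,.045]);n=np.array([.5,0,.866]);a=np.linspace(0,6.28,90)
Q=np.vstack([proj(C,b+n*h+.031*(np.outer(np.cos(a),[.866,0,-.5])+np.outer(np.sin(a),[0,1,0]))) for h in(0,.028)]);print(Q.min(0),Q.max(0))
t=arm.grab_frame("top"); cv2.imwrite("pics/t15.png",t[:,:,::-1])
print("hub",[(onz(cam("top"),d["position"],.038),d["p"]) for d in arm.mark_of("hub","top")[:2]])
for d in arm.outline_of("hub","top")[:2]:
    c=max(cv2.findContours(d["region"].astype(np.uint8),0,2)[0],key=cv2.contourArea);print(d["p"],cv2.minAreaRect(c))
E
```

```text
shift [ 3.000e-01 -1.000e-01  1.099e+02] turn 0.003 | pos [0.6195 0.1063 0.1343] t 39.4 j6 1.56
0.09292630499705577
0.63 [287.7 157.3 366.1 235.8]
[290.72932767 158.2141446 ] [367.93826866 237.84196598]
hub []
0.33 ((329.5, 149.0), (40.0, 123.0), 90.0)
```

Call:
jog_arm(motion=[[-1,-1.3,-0.5,45,0],[-1,-1.3,-0.5,85,0],[-1,-1.3,-0.5,103,0],[-1,-1.3,-0.5,109,0],[-1,-1.3,-0.5,109,0],[1,-1.3,-0.5,109,0],[1,-1.3,-0.5,109,0],[1,-1.3,-0.5,109,0],[1,-1.3,-0.5,109,0],[1,-1.3,-0.5,109,0],[1,-1.3,-0.5,109,0]])

```text
clock: 40.98
tool_pos: [0.6198, 0.1075, 0.0257]
orientation: [3.137, -0.0, -1.569]
force: [-0.4, 0.4, 3.5]
grip_width: 0.0609
```

Call:
jog_arm(motion=[[1,0,0,-8,0],[1,0,0,-30,0],[1,0,0,-70,0],[1,0,0,-100,0],[1,20,50,-100,0],[1,38,100,-100,0],[1,47.5,140,-100,0],[1,47.5,140,-100,0],[1,47.5,140,-100,0],[1,47.5,140,-50,0],[1,47.5,140,0,0],[1,47.5,140,20,0],[1,47.5,140,28,0],[1,47.5,140,31,0],[1,47.5,140,33,0],[1,47.5,140,33,0]])

```text
clock: 42.98
tool_pos: [0.4806, 0.0599, -0.0055]
orientation: [3.139, -0.0, -1.569]
force: [-0.7, 0.5, 3.3]
grip_width: 0.0607
```

Call:
jog_arm(motion=[[1,0,0,3,0],[-1,0,0,3,0],[-1,0,0,0,0],[-1,0,0,0,0],[-1,0,0,0,0],[-1,0,0,-50,0],[-1,0,0,-100,0],[-1,0,0,-120,0],[-1,0,0,-120,0],[-1,0,0,-120,0]])

```text
clock: 44.22
tool_pos: [0.48, 0.06, 0.1133]
orientation: [3.137, -0.0, -1.569]
force: [-0.2, 0.2, -0.3]
grip_width: 0.093
```

```bash
python3 - <<'E'
from h import *
f,C=snap("wrist","w16"); s=arm.state();print(s["clock"],s["grip_width"])
for d in arm.outline_of("cap","wrist")[:3]:
    c=max(cv2.findContours(d["region"].astype(np.uint8),0,2)[0],key=cv2.contourArea);e=cv2.fitEllipse(cv2.convexHull(c))
    print(round(d["p"],2),np.round(d["bbox"],1),np.round(e[1],1),onz(C,e[0],.02),f[int(e[0][1]),int(e[0][0])] if 0<e[0][1]<399 else "")
b=np.array([.476,.06,0]);a=np.linspace(0,6.28,90)
for h in(0,.028):
    Q=proj(C,b+[0,0,h]+.031*np.c_[np.cos(a),np.sin(a),0*a]);print(h,Q.min(0),Q.max(0))
g=cv2.cvtColor(f,cv2.COLOR_RGB2GRAY)
m=((g>195)&(f.max(2).astype(int)-f.min(2)<25)).astype(np.uint8); m[:130]=0;m[260:]=0
n,l,st,ce=cv2.connectedComponentsWithStats(m)
for i in range(1,n):
    if st[i,4]>300:
        c=max(cv2.findContours((l==i).astype(np.uint8),0,2)[0],key=cv2.contourArea);print(st[i],np.round(ce[i],1),cv2.fitEllipse(cv2.convexHull(c)),onz(C,cv2.fitEllipse(cv2.convexHull(c))[0],.028))
to(.476,.06,-.017,-90)
E
```

```text
44.275 0.09291151846443892
0.65 [294.6 170.1 360.9 237. ] [69.7 71.6] [0.47180614 0.06115018 0.02      ] [227 230 234]
0.65 [448.8 199.8 524.3 263.5] [66.2 78.4] [ 0.44482231 -0.08475795  0.02      ] [ 74 130 220]
0 [296.32725418 161.58511882] [361.26928871 224.7149431 ]
0.028 [293.32691714 166.19495512] [364.43288577 234.91490458]
[ 294  172   69   67 3683] [328.1 205.1] ((328.1161193847656, 205.1751708984375), (67.13282012939453, 69.50830841064453), 91.39945220947266) [0.47266334 0.06066289 0.028     ]
shift [ -0.    3.1 130. ] turn 0.0014 | pos [0.4798 0.06   0.113 ] t 44.33 j6 1.46
```

Call:
jog_arm(motion=[[-1,-0.7,7.1,50,0],[-1,-0.7,7.1,100,0],[-1,-0.7,7.1,122,0],[-1,-0.7,7.1,129,0],[-1,-0.7,7.1,130,0],[1,-0.7,7.1,130,0],[1,-0.7,7.1,130,0],[1,-0.7,7.1,130,0],[1,-0.7,7.1,130,0],[1,-0.7,7.1,130,0],[1,-0.7,7.1,130,0]])

```text
clock: 45.7
tool_pos: [0.4723, 0.0606, -0.0165]
orientation: [3.137, -0.0, -1.569]
force: [-1.6, 0.1, 5.9]
grip_width: 0.0608
```

Call:
jog_arm(motion=[[1,0,0,-10,0],[1,0,0,-60,0],[1,0,0,-110,0],[1,0,0,-133,0],[1,0,0,-133,0],[1,0,0,-133,0],[1,0,0,-133,0]])

```text
clock: 46.58
tool_pos: [0.4717, 0.0607, 0.115]
orientation: [3.134, 0.0, -1.569]
force: [0.3, 0.3, -1.3]
grip_width: 0.0607
```

```bash
python3 - <<'E'
from h import *
f,C=snap("wrist","w17"); s=arm.state();print(s["grip_width"],s["force"]);to(.4087,.2437,.1165,-90)
tc=arm.get_calibration("wrist");T=(tc["K"],tc["tool_from_camera"]);a=np.linspace(0,6.28,181)
d=arm.outline_of("cap","wrist"); print([(round(x["p"],2),np.round(x["bbox"],1).tolist()) for x in d[:3]])
for y in(-.002,0,.002): print(y,[np.round((Q.min(0),Q.max(0)),1).tolist() for Q in [proj(T,np.c_[.031*np.cos(a),.031*np.sin(a)+y,0*a+z]) for z in(-.0445,-.0165)]])
for n in("scene","top"):
    g,Cn=snap(n,n+"17")
    print(n,[(np.round(x["position"]),round(x["p"],2)) for x in arm.mark_of("hub",n)[:2]],"pred",proj(Cn,[.41,.2425,.038]))
    for x in arm.outline_of("hub",n)[:2]:
        c=max(cv2.findContours(x["region"].astype(np.uint8),0,2)[0],key=cv2.contourArea);print(round(x["p"],2),np.round(x["bbox"]),cv2.minAreaRect(c))
E
```

```text
0.06063967283481162 [-0.08340681  0.58317732 -0.51008427]
shift [-183.1   63.    -0.9] turn 0.0015 | pos [0.4719 0.0607 0.1151] t 46.62 j6 1.46
[(0.78, [449.9, 187.5, 527.8, 241.8]), (0.74, [266.3, 191.5, 389.7, 319.9])]
-0.002 [[[265.6, 195.9], [393.9, 314.8]], [[274.7, 183.7], [384.2, 286.8]]]
0 [[[265.8, 200.1], [393.7, 318.2]], [[274.8, 187.3], [384.1, 289.9]]]
0.002 [[[266.0, 204.3], [393.5, 321.7]], [[275.0, 190.9], [383.9, 292.9]]]
scene [(array([406., 272.]), 0.9)] pred [[403.74312773 273.38944346]]
0.76 [389. 239. 422. 307.] ((403.92633056640625, 272.76129150390625), (69.80047607421875, 24.953672409057617), 60.75117111206055)
top [(array([212., 227.]), 0.95)] pred [[213.36223786 225.1261869 ]]
0.71 [176. 214. 249. 242.] ((233.65518188476562, 232.362060546875), (29.339862823486328, 13.92715072631836), 21.801406860351562)
```

Call:
jog_arm(motion=[[1,-60,20,-3,0],[1,-120,50,-3,0],[1,-165,95,-3,0],[1,-183,130,0,0],[1,-183,137,0,0],[1,-183,137,0,0],[1,-183,137,0,0],[1,-183,137,0,0]])

```text
clock: 47.98
tool_pos: [0.3369, 0.2429, 0.1171]
orientation: [3.137, -0.0, -1.571]
force: [0.0, 0.0, -0.9]
grip_width: 0.0612
```

```bash
python3 - <<'E'
from h import *
f,C=snap("wrist","w18"); s=arm.state();print(s["tool_pos"],s["orientation"])
for x in arm.mark_of("hub","wrist")[:2]: print("mark",x["position"],x["p"],onz(C,x["position"],.038))
for x in arm.outline_of("hub","wrist")[:2]:
    c=max(cv2.findContours(x["region"].astype(np.uint8),0,2)[0],key=cv2.contourArea);print(round(x["p"],2),np.round(x["bbox"],1),cv2.minAreaRect(c))
g=cv2.GaussianBlur(cv2.cvtColor(f,cv2.COLOR_RGB2GRAY),(3,3),0)
P=np.array([.41,.243,0]);u=np.array([np.cos(np.radians(71.2)),np.sin(np.radians(71.2)),0])
E=[P+[0,0,.055]+.073*u,P+[0,0,.055]-.073*u,P+[0,0,.068],P+[0,0,.076]]
for nm,p,z,lo,hi in(("eye+",E[0],.055,14,24),("eye-",E[1],.055,14,24),("boss",E[2],.068,24,36),("post",E[3],.076,7,14)):
    q=proj(C,p)[0]; x0,y0=(q-[45,45]).astype(int).clip(0); h=cv2.HoughCircles(g[y0:y0+90,x0:x0+90],cv2.HOUGH_GRADIENT,1,4,param1=100,param2=14,minRadius=lo,maxRadius=hi)
    print(nm,"pred",np.round(q,1),[] if h is None else [(np.round(c+[x0,y0,0],1).tolist(),np.round(onz(C,c[:2]+[x0,y0],z)-p,4).tolist()[:2]) for c in h[0][:3]])
E
```

```text
[0.33662951 0.24292866 0.11697881] [ 3.13666766e+00 -7.47021022e-05 -1.57097584e+00]
0.77 [210.3  52.8 442.9 162.6] ((326.2506408691406, 107.56663513183594), (236.96255493164062, 84.81424713134766), 30.041364669799805)
eye+ pred [233.9  76. ] [([234.5, 75.5, 23.4], [0.0003, -0.0005]), ([235.5, 81.5, 19.0], [-0.0038, -0.0009]), ([233.5, 71.5, 20.1], [0.0031, 0.0])]
eye- pred [419.5 141.3] [([419.5, 140.5, 22.3], [0.0006, 0.0]), ([423.5, 138.5, 17.8], [0.0021, -0.0029]), ([421.5, 146.5, 16.7], [-0.0039, -0.0018])]
boss pred [329.  109.2] [([329.5, 108.5, 34.3], [0.0005, -0.0004]), ([321.5, 115.5, 32.1], [-0.0043, 0.0053]), ([325.5, 118.5, 32.1], [-0.0064, 0.0025])]
post pred [329. 109.] [([327.5, 111.5, 13.4], [-0.0016, 0.001]), ([325.5, 105.5, 13.4], [0.0023, 0.0024])]
```

The hub sits at (0.4105, 0.2427). Both eyes match a yaw of 71.2° within 0.6 mm, so steps 1–3 look good. Bringing the cap over.

Call:
jog_arm(motion=[[1,0.8,-40,0,0],[1,0.8,-70,0,0],[1,0.8,-75.9,0,0],[1,0.8,-75.9,0,0],[1,0.8,-75.9,0,0],[1,0.8,-75.9,35,0],[1,0.8,-75.9,55,0],[1,0.8,-75.9,63,0],[1,0.8,-75.9,68,0],[1,0.8,-75.9,68,0]])

```text
clock: 49.38
tool_pos: [0.4119, 0.2424, 0.0489]
orientation: [3.137, 0.0, -1.57]
force: [0.1, -0.6, -1.0]
grip_width: 0.0608
```

Call:
jog_arm(motion=[[1,0,-0.3,3,0],[1,0,-0.3,6,0],[1,0,-0.3,7.5,0],[1,0,-0.3,7.5,0]])

```text
clock: 49.88
tool_pos: [0.4121, 0.2424, 0.0413]
orientation: [3.137, -0.0, -1.57]
force: [0.3, 0.2, 0.1]
grip_width: 0.0606
```

Call:
jog_arm(motion=[[1,0,0,1.5,0],[1,0,0,1.5,0],[1,0,0,1.5,0]])

```text
clock: 50.25
tool_pos: [0.4121, 0.2424, 0.0398]
orientation: [3.137, -0.0, -1.57]
force: [0.2, -0.4, -0.3]
grip_width: 0.061
```

Call:
jog_arm(motion=[[1,0,0,1.2,0],[-1,0,0,1,0],[-1,0,0,0.5,0],[-1,0,0,0,0],[-1,0,0,0,0],[-1,0,0,-30,0],[-1,0,0,-75,0],[-1,0,0,-90,0],[-1,0,60,-90,0],[-1,0,75,-90,0],[-1,0,75,-90,0],[-1,0,75,-90,0],[-1,0,75,-90,0]])

```text
clock: 51.88
tool_pos: [0.3388, 0.2424, 0.13]
orientation: [3.137, -0.0, -1.571]
force: [-0.4, -0.4, 0.1]
grip_width: 0.093
```

```bash
python3 - <<'E'
from h import *
f,C=snap("wrist","w19"); s=arm.state();print(s["clock"],s["tool_pos"],s["grip_width"],s["force"])
P=np.array([.4105,.2427,0]);a=np.linspace(0,6.28,181);ci=.031*np.c_[np.cos(a),np.sin(a),0*a]
for h in(.056,.084): Q=proj(C,P+[0,0,h]+ci);print("pred",h,np.round(Q.min(0),1),np.round(Q.max(0),1))
for x in arm.outline_of("cap","wrist")[:2]: print("cap",round(x["p"],2),np.round(x["bbox"],1))
g=cv2.cvtColor(f,cv2.COLOR_RGB2GRAY)
m=((g>195)&(f.max(2).astype(int)-f.min(2)<25)).astype(np.uint8)
q=proj(C,P+[0,0,.084])[0].astype(int);n,l,st,ce=cv2.connectedComponentsWithStats(m);i=l[q[1],q[0]]
c=max(cv2.findContours((l==i).astype(np.uint8),0,2)[0],key=cv2.contourArea);e=cv2.fitEllipse(cv2.convexHull(c));print("top face",i,st[i],e,onz(C,e[0],.084))
for n_ in("scene",):
    t,Cn=snap(n_,"s19")
    for x in arm.mark_of("cap",n_)[:4]: print(n_,x["position"],x["p"])
    print("pred",proj(Cn,P+[0,0,.056]))
E
```

```text
51.925 [0.3385309  0.24231237 0.12997002] 0.09281895419315928 [-0.18238463  0.1205672  -0.18739457]
pred 0.056 [288.9  69.2] [368.3 151.4]
pred 0.084 [284.2  63.7] [373.1 155.6]
cap 0.85 [243.6 316.1 307.4 359. ]
cap 0.67 [284.2  63.1 371.9 153.6]
top face 4 [ 253   64  118   88 6349] ((312.8927001953125, 102.88587188720703), (90.10726165771484, 121.67189025878906), 109.0303955078125) [0.4160692  0.25364041 0.084     ]
scene [405.5, 269.9] 0.91
scene [217.7, 182.2] 0.87
scene [323.7, 189.9] 0.86
scene [487.4, 260.1] 0.64
pred [[404.83110256 270.37984812]]
```

```bash
python3 -c "
from cell import arm
print(arm.job_done(), arm.state()['clock'])"
```

```text
the job is handed in; nothing more can be done
the job is handed in; nothing more can be done
```

The spacer, washer, hub and dust cap are assembled on the post in that order, and I handed the job in at about 52 s. The hand-in reports no verdict.

I laid each ring and the cap flat on the free table first, regripped them level and then placed them. The hub went straight from the table to the post with its arms parallel to the plate's long edge.

**Last checks**
- **Cap:** its outline in the wrist image matches a fully seated, level cap within 2 px. The scene camera agrees within 1 px.
- **Hub:** both eyes and the boss were within 0.6 mm of the expected place, with the arms parallel to the plate's long edge. This was measured before the cap went on.
- **Spacer and washer:** I saw both seated round the post before the hub was placed. I did not measure their heights directly.
- **Robot:** gripper open and clear, with no contact force.

**What failed or disagreed**
- **First spacer grasp:** the fingers closed above the ring, because the real fingertips are about 25 mm short of the reported tool point. I found this by probing and allowed for it afterwards.
- **Gripper readings:** it read 59–61 mm on the 62 mm parts.
- **Hub threading:** the hub brushed the post's taper with about 5 N and went on after a shift of about 1 mm.
- **Washer fit:** one automatic position fit gave an implausible height, so I worked that position out by hand.
- **Final check of the cap's top face:** brightness picked up a patch about 12 mm off the hub's axis and larger than the cap. I discounted it because the outline and the scene camera agreed.
- **Bystanders:** I did not measure whether they had moved at the end. No contact with them showed in the force readings.

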